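Clamp a plaster mould with the ratchet bench clamp and hold it

ROBOT

A 6-joint arm with a two-finger parallel gripper is mounted at the origin on the work surface. World frame = base frame: x ahead of the robot, y to its left, z up, the work surface at z = 0. Lengths are in m, angles in rad, forces in N, time in s.
With the tool pointing down it reaches from about 0.25 to 0.725 m from the base axis. Payload 4 kg.
Tool frame: the origin (TCP) lies at the very end of the fingers, on their centre line; the grasp point (between the pads) lies 19 mm behind it; z points along the fingers, y is the direction in which the jaws open and shut (so a half turn about z gives the same grasp; the last joint's range is limited). The gripper opens to 85 mm and grips with 20 to 120 N. Pads are 22 mm wide; open, the fingers measure 114 mm over their backs; the gripper's body (76 mm by 85 mm) begins 54 mm behind the grasp point. The pads swing forward as they close: fully open they stand 13 mm farther back than shut.
Start: joints at [-1.191, 0.241, 0.005, 1.335, 0, 1.571], TCP at [0.185, -0.464, 0.231] pointing down, gripper open.
Joint ranges: [-2.72, 2.72], [-1.05, 1.87], [-1.09, 1.28], [-1.99, 2.15], [-1.42, 1.44], [-3.14, 3.14]. Speed limits (rad/s): [2.79, 2.79, 3.14, 3.14, 3.14, 3.14].

INTERFACE

Orientations are given as a unit quaternion [x, y, z, w].
In Python, from workcell import bot gives the robot as it stands.
- The arm moves only by the shell command python3 -m crank 'ROWS'. ROWS is JSON, a list that holds one entry, the list of rows, each a list of 5 numbers: the shift along the tool's x, y, z in mm, then the turn about the tool's z in degrees, then the closure in counts, from 0 (fully open) to 255 (shut). In form: [[[tx, ty, tz, turn, grip], ...]]. A call has 1 to 12 rows; each row shifts and turns the pose as measured when the row begins, along the tool's axes as they then stand; what a row does not reach is not made up. A row lasts 1/8 s, in which the tool goes at most 62.5 mm and 10.7 degrees, less where a joint would pass 70% of its speed; a pose out of reach is approached as far as the arm can. A call is refused whole if a number of a shift passes 62.5 or a number of a turn 10.7, either way. A call with a gripper value outside its range is refused whole. The fingers move at their own pace and stop on an object; the grip force is fixed at half the most. Time passes only in rows, so rows that do not move let the fingers close. It gives the time, the measured TCP pose, the force and the opening at its end, in the units of the state.
- bot.get_obs(): the state, without advancing time (a new reading comes with each control period).
- bot.camera(name): name is "side" or "top" or "wrist"; returns a dict with "img" (400x640x3 uint8, blue, green, red), "depth" (400x640 float32, m along the optical axis (not along the pixel's ray), 0 where there is no reading), "fx", "fy", "cx", "cy" (pixels), "R" (3x3) and "t" (3): a world point X has camera coordinates R X + t; the wrist camera has in their place "T_tool_cam" (4x4, takes a point from camera to tool coordinates, whose origin is the TCP and whose axes are the flange's). Camera axes: x right, y down, z forward; pixel columns grow to the right and rows downward; lengths in m; the calibration is good to about 2 mm. A picture is of the moment at which its call begins: read the wrist's pose just before it.
- bot.job_done(): hands the job in, once; it reports no verdict.
The state is a dict: "clock": time; "joint_pos": joint angles; "joint_vel": joint speeds; "tau": joint torques, N m; "eef_pos": TCP position; "tool_rot": TCP orientation; "ft_force": force on the tool from outside, world axes, zero at the start; "ft_torque": the same for the moment, N m; "grip_width": finger opening in m.
Only numpy, scipy, OpenCV 4.12 (cv2) and the standard library are available. Lean on these libraries where they do the work, as an engineer would, in place of code of your own. Each camera call takes 0.05 s, during which the arm holds its last target.

TASK

Slide the closed plaster mould along its channel, under the clamp's steel bar, until it is fully home against the stop at the far end. Then pump the clamp's trigger, working the ram by the trigger only, until the rubber pad presses the mould against the fence with its spring about half compressed - never all the way, which would crush the soft plaster - and finish while still holding the trigger pulled, so that the pressure stays on. Leave the paint bottle, cup and brush alone.

Things in the scene. Friction and masses are not known exactly. Their poses are not given: they have to be found in the camera images.
- clamp: Bench clamp, orange and black, on a 225 x 260 x 10 mm plywood board fixed to the table. Origin: on the table, under the middle of the mould's final place; x points the way the mould must travel, y along the ram towards the handle, z up. Channel along x, floor z 10: aluminium fence (face y -32, top z 50) and low rail (inner face y 36, top z 20), both x -165 to 40.
- channel_stop (a point): Middle of the top edge of the dark steel stop that ends the channel: its face is at clamp x 32, its top at z 26 mm.
- overhead_bar (a point): Underside of the steel bar that crosses above the channel along clamp y, over the mould's final place: 12 mm wide (clamp x -6 to 6), z 76 to 90 mm, y -66 to 119 mm.
- mould: White two-part plaster mould, closed, 64 (x) x 60 (y) x 52 mm high, about 0.3 kg, loose in the channel on the board. Origin: centre of its underside. Home, touching the stop, its origin is at clamp x 0; against the fence at clamp y -2 mm. It starts 80 to 125 mm short of home (clamp x negative), to be pushed on its -x face. Its top passes 14 mm below the bar.
- trigger_pivot (a point): Trigger's hinge, inside the orange head (clamp x -20 to 20, y 110 to 190, top z 122 mm), at clamp y 128, z 97 mm; axis along clamp x.
- handle_top (a point): Top of the fixed black pistol handle (24 x 24 mm), z 202 mm, behind the trigger on the +y side, leaning away from it; about 15 mm stay between it and the fully pulled trigger.
- trigger (a joint): Trigger angle, rad: 0 at rest (leaning 0.25 towards the mould), 0.55 fully pulled (leaning 0.3 towards the handle, clamp +y). Sprung back to rest. Once the ratchet has caught (teeth every 6 mm, so up to 6 mm is lost) it drives the ram about 38 mm per rad, 14 to 21 mm a full pull; letting it back leaves the ram there. Pumping takes 4 to 5 N at the grip, 8 N at half pad compression.
- trigger_grip (a point): Middle of the trigger blade, 88 mm from the hinge, 17 mm below the blade's top. Black with an orange front, 24 mm wide (clamp x), 12 mm thick (y), 85 mm long, free in front and at both sides. Best pulled as a finger does: from above, put shut fingers before its front (-y) face and press it towards the handle (+y). Moves 48 mm along y over a pull, in an arc about the hinge.
- ram (a joint): Advance of the ram (rod along clamp y at x 0, z 42 mm) towards the fence, m: 0 fully back, at most 0.064; starts between 0 and 0.020. A brake of about 5 N holds it. With the pad spring relaxed the pad's face is at clamp y = 68 mm minus this; a mould against the fence has its near face at y = 28 mm.
- ram_collar (a point): Front of the dark steel collar, 26 mm across, on the ram behind the pad. The pad's stem slides into it as the spring is compressed: white next to the collar, red next to the pad. At half compression the white has just vanished and only red is left.
- pad (a joint): Compression of the pad spring, m: 0 relaxed, 0.0075 half, 0.015 bottomed. The pad presses with 1.5 N per mm of it. If the trigger is let go the ram slips back until 3 mm of compression or less remains.
- pad_face (a point): Centre of the face of the black rubber pad (40 x 40 mm, clamp z 22 to 62 mm) on the front of the ram, which comes to press on the mould, moving along clamp -y.
- paint_bottle: Bystander: yellow paint bottle with a white cap, 54 mm across, 130 mm tall; origin at the centre of its underside. Not to be moved.
- cup: Bystander: red plastic cup, 80 mm across the rim, 95 mm tall, origin at the centre of its underside. Not to be moved.
- paint_brush: Bystander: paint brush with a black handle lying on the table beside the clamp. Not to be moved.
Not all that is in view belongs to the job. Of the things that look like the mould, the largest one is meant.

How it is judged:
By the outcome, as a careful person would: the job done as asked, in the order asked, and still so for the second after the job is handed in, while the arm keeps its last pose, push and grip.
It also fails if it takes over 64 s, if anything falls off the work surface, if the arm or the gripper's body presses on something with over 40 N, if the wrist force passes 120 N, or if a joint passes its speed limit or range.

## Working session

There is one attempt and no reset: what is moved stays moved. The work goes in short steps, Python scripts to look and compute and a shell command to move; the robot and the scene stay as the last step left them, time stands still between calls to the robot, and variables do not carry over. Pictures are saved under pics/ and viewed, and the job is handed in when it is done.

```bash
ls; mkdir -p pics; python3 - <<'E'
from workcell import bot
import cv2,numpy as np
o=bot.get_obs()
for k in o: print(k,np.round(o[k],4))
for n in ("side","top","wrist"):
    c=bot.camera(n); cv2.imwrite(f"pics/{n}0.png",c["img"]); np.savez(f"pics/{n}0.npz",**c)
    print(n,[c[k] for k in c if k not in("img","depth")])
E
```

```text
pics
clock 0.0
joint_pos [-1.191   0.2415  0.0037  1.3352 -0.      1.5708]
joint_vel [ 0.0019 -0.001  -0.0004  0.0018  0.0001  0.0009]
tau [ 7.00000e-04 -3.72313e+01  2.52410e+01  1.69000e-02 -1.00000e-04
  0.00000e+00]
eef_pos [ 0.1851 -0.4638  0.2304]
tool_rot [ 9.820e-01  1.887e-01 -2.000e-04 -1.100e-03]
ft_force [-0.1463  0.1522 -0.5941]
ft_torque [-0.0493 -0.0159  0.0036]
grip_width 0.0853
side [377.9076204934873, 377.9076204934873, 315.59591897259395, 198.331747944709, array([[-0.9932527 , -0.1147483 , -0.01679   ],
       [-0.05620327,  0.60293422, -0.79580872],
       [ 0.10144097, -0.78949551, -0.60531527]]), array([0.50910245, 0.13936038, 1.00686424])]
top [433.48999174150896, 433.48999174150896, 313.29948356336587, 203.44241316446187, array([[-0.02715574, -0.9994666 ,  0.01814059],
       [-0.98768228,  0.02402923, -0.15461666],
       [ 0.15409828, -0.02211587, -0.98780798]]), array([-0.01330822,  0.53865738,  1.34677769])]
wrist [338.3697516881604, 338.3697516881604, 315.06130136424173, 197.12347232293968, array([[-1.07125773e-04, -9.65425540e-01, -2.60678951e-01,
         6.61372459e-02],
       [ 9.99999538e-01, -3.52558424e-04,  8.94752652e-04,
        -1.45344828e-03],
       [-9.55721623e-04, -2.60678735e-01,  9.65425131e-01,
        -1.42203026e-01],
       [ 0.00000000e+00,  0.00000000e+00,  0.00000000e+00,
         1.00000000e+00]])]
```

View pics/side0.png

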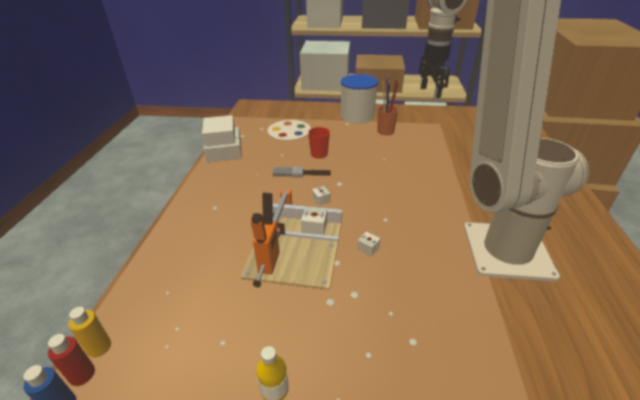

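View pics/top0.png

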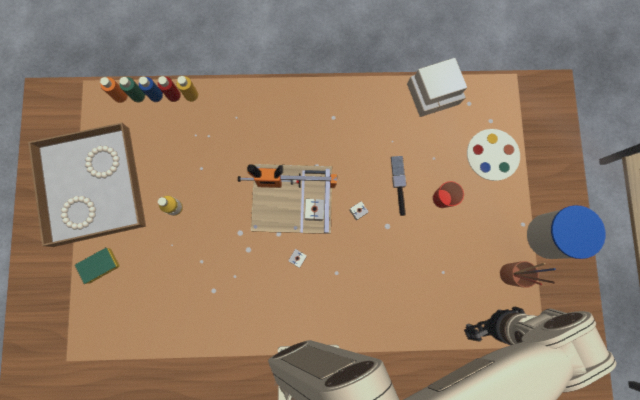

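View pics/wrist0.png

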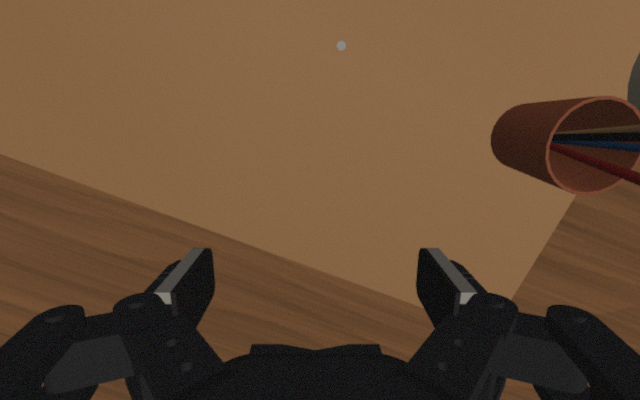

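```bash
cat > h.py <<'E'
import numpy as np,cv2
def load(n): 
    d=np.load(f"pics/{n}.npz"); return {k:d[k] for k in d}
def ray(c,u,v,z):
    d=c["R"].T@np.array([(u-c["cx"])/c["fx"],(v-c["cy"])/c["fy"],1.]); o=-c["R"].T@c["t"]
    return o+d*(z-o[2])/d[2]
def tri(c1,p1,c2,p2):
    A=[];b=[]
    for c,(u,v) in((c1,p1),(c2,p2)):
        d=c["R"].T@np.array([(u-c["cx"])/c["fx"],(v-c["cy"])/c["fy"],1.]);d/=np.linalg.norm(d)
        o=-c["R"].T@c["t"];P=np.eye(3)-np.outer(d,d);A.append(P);b.append(P@o)
    x=np.linalg.lstsq(np.vstack(A),np.hstack(b),rcond=None)[0];return x
def proj(c,X):
    q=c["R"]@np.asarray(X)+c["t"];return q[:2]/q[2]*[c["fx"],c["fy"]]+[c["cx"],c["cy"]]
E
python3 - <<'E'
from h import *
c=load("top0");cv2.imwrite("pics/topz.png",cv2.resize(c["img"][150:246,230:358],None,fx=6,fy=6,interpolation=2))
c=load("side0");cv2.imwrite("pics/sidez.png",cv2.resize(c["img"][180:300,235:355],None,fx=5,fy=5,interpolation=2))
E
```

```text
(no output)
```

View pics/topz.png

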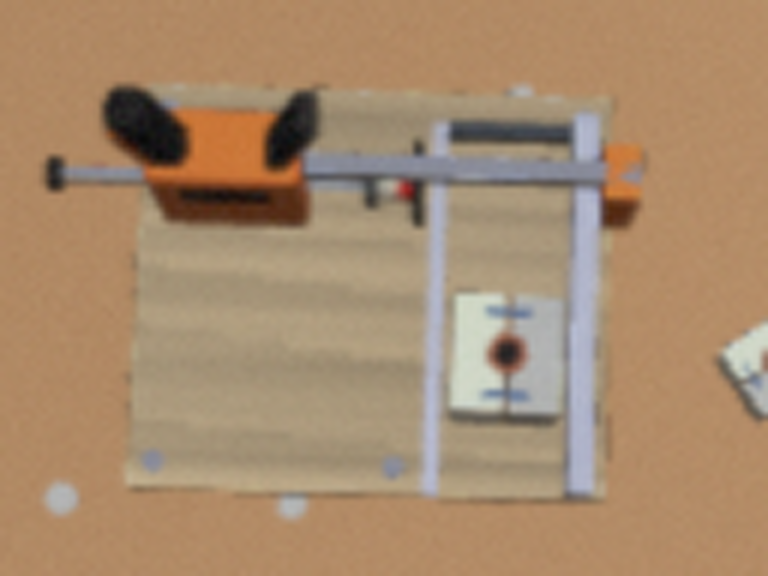

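View pics/sidez.png

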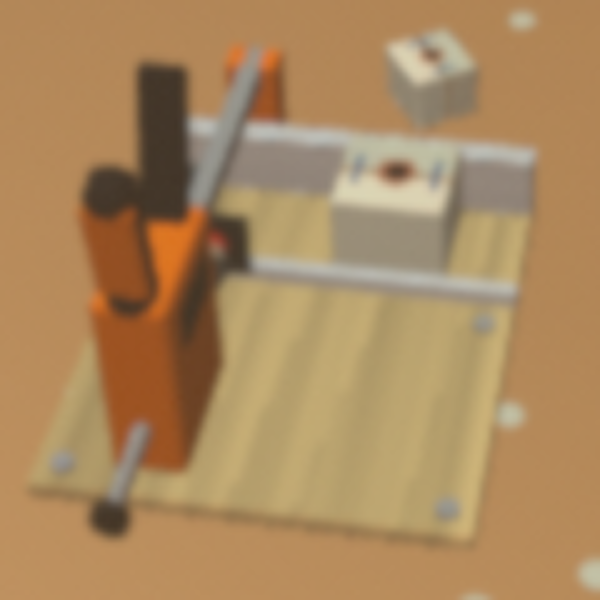

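```bash
cat >> h.py <<'E'
E
python3 - <<'E'
from h import *
c=load("top0")
f=lambda p:((p[0]+.5)/6-.5+230,(p[1]+.5)/6-.5+150)
P=[((574,115),(40,-32,50)),((567,497),(-165,-32,50)),((447,122),(40,36,20)),((438,495),(-165,36,20)),((511,142),(32,0,26))]
W=[];C=[]
for p,k in P:
    w=ray(c,*f(p),k[2]/1e3);W.append(w[:2]);C.append(np.array(k[:2])/1e3);
W=np.array(W);C=np.array(C);wm=W.mean(0);cm=C.mean(0)
a=(C-cm);b=(W-wm)
th=np.arctan2((a[:,0]*b[:,1]-a[:,1]*b[:,0]).sum(),(a*b).sum())
R=np.array([[np.cos(th),-np.sin(th)],[np.sin(th),np.cos(th)]]);t=wm-R@cm
print("yaw",np.degrees(th),"t",t);print("res mm",((W-(C@R.T+t))*1e3).round(1))
np.savez("clamp.npz",R=R,t=t)
for n,p,z in(("mould top corners",(455,292),.062),("",(562,298),.062),("",(558,413),.062),("",(449,408),.062),("hole",(507,353),.062),("collarfront",(378,192),.042),("padback",(414,190),.042),("pad top l",(416,143),.062),("pad top r",(424,143),.062),("trig top?",(300,97),.19)):
    w=ray(c,*f(p),z);print(n,w.round(4),((w[:2]-t)@R*1e3).round(1))
s=load("side0");g=lambda p:((p[0]+.5)/5-.5+235,(p[1]+.5)/5-.5+180)
def pc(x,y,z): return np.r_[R@np.array([x,y])/1e3+t,z/1e3]
for n,p in (("fence top end -165",(-165,-32,50)),("mould",(-100,-2,62)),("handle",(0,165,202)),("bar -66",(0,-66,90))):
    q=proj(s,pc(*p));print(n,(q-[235,180])*5)
print(tri(c,f((300,97)),s,g((162,65))))
w=tri(c,f((300,97)),s,g((162,65)));print(((w[:2]-t)@R*1e3))
w=tri(c,f((132,100)),s,g((112,180)));print(((w[:2]-t)@R*1e3),w)
for n,u,v,z in(("bottle",168,200,.13),("cup",452,192,.095)): print(n,ray(c,u,v,z))
E
```

```text
yaw -2.832380303451111 t [ 0.61078815 -0.03437306]
res mm [[ 0.1 -0.3]
 [-0.8 -0.3]
 [ 1.5  0. ]
 [ 1.3 -0.4]
 [-2.1  0.9]]
mould top corners [ 0.5522 -0.0023  0.062 ] [-60.1  29.2]
 [ 0.5477 -0.0586  0.062 ] [-61.8 -27.3]
 [ 0.4867 -0.0546  0.062 ] [-122.9  -26.3]
 [0.4908 0.0024 0.062 ] [-121.7   30.8]
hole [ 0.5191 -0.0288  0.062 ] [-91.9   1.1]
collarfront [0.6111 0.0377 0.042 ] [-3.2 72. ]
padback [0.6118 0.0183 0.042 ] [-1.6 52.7]
pad top l [0.633  0.0165 0.062 ] [19.7 51.9]
pad top r [0.6329 0.0123 0.062 ] [19.8 47.7]
trig top? [0.6278 0.0707 0.19  ] [ 11.8 105.8]
fence top end -165 [533.1167978  161.59282175]
mould [410.75303202 168.1843763 ]
handle [125.45737447 141.91416297]
bar -66 [257.22254281  45.20279079]
[0.6206797  0.06957676 0.20197648]
[  4.74286636 104.31161082]
[  4.02445354 185.04959061] [0.62395177 0.1502516  0.19762841]
bottle [0.54534902 0.40797936 0.13      ]
cup [ 0.55539347 -0.45843198  0.095     ]
```

```bash
cat >> h.py <<'E'
from scipy.spatial.transform import Rotation as Ro
_d=np.load("clamp.npz") ; CR,Ct=_d["R"],_d["t"]
def c2w(x,y,z): return np.r_[CR@np.array([x,y])/1e3+Ct,z/1e3]
def w2c(w): return np.r_[(np.asarray(w)[:2]-Ct)@CR*1e3,w[2]*1e3]
def stat(target=None):
    from workcell import bot
    o=bot.get_obs();R=Ro.from_quat(o["tool_rot"]).as_matrix()
    head=np.degrees(np.arctan2(R[1,0],R[0,0]))
    F=o["ft_force"];f=np.r_[F[:2]@CR,F[2]]
    print("t %.2f"%o["clock"],"tcp clamp mm",w2c(o["eef_pos"]).round(1),"head",round(head,1),"tilt z",R[:,2].round(3),"F clamp",f.round(1),"w",round(o["grip_width"],4),"j",o["joint_pos"].round(2))
    if target is not None:
        d=R.T@(c2w(*target)-o["eef_pos"])*1e3;print("tool shift to",target,d.round(1))
    return o
E
python3 - <<'E'
from h import *
stat((-160,1,230))
c=load("top0");print("small ones",w2c(ray(c,298,258,.03)),w2c(ray(c,359,210,.03)))
E
python3 -m crank '[[[0,0,0,-10,255],[0,0,0,-10,255]]]'
python3 -c "
from h import *
stat((-160,1,230))"
```

```text
t 0.15 tcp clamp mm [-403.9 -450.1  230.6] head 21.8 tilt z [-0.001  0.002 -1.   ] F clamp [-0.3  0.   0.7] w 0.0852 j [-1.19  0.24  0.    1.34 -0.    1.57]
tool shift to (-160, 1, 230) [ 409.5 -308.6    1.1]
small ones [-247.11509187   47.98127173   30.        ] [ -88.76210619 -144.66415238   30.        ]
clock: 0.4
eef_pos: [0.185, -0.4634, 0.2298]
tool_rot: [0.932, 0.361, -0.0, -0.002]
ft_force: [-0.4, 0.3, -0.7]
grip_width: 0.0518
t 0.40 tcp clamp mm [-404.1 -449.5  229.8] head 42.4 tilt z [-0.001  0.003 -1.   ] F clamp [-0.4  0.3 -0.7] w 0.0518 j [-1.19  0.24  0.    1.34 -0.    1.21]
tool shift to (-160, 1, 230) [ 491.7 -144.2    0.9]
```

```bash
python3 -m crank '[[[49,-14.4,0,0,255],[49,-14.4,0,0,255],[49,-14.4,0,0,255],[49,-14.4,0,0,255],[49,-14.4,0,0,255],[49,-14.4,0,0,255],[49,-14.4,0,0,255],[49,-14.4,0,0,255],[49,-14.4,0,0,255],[49,-14.4,0,0,255]]]'
python3 -m crank '[[[0,0,0,-10.5,255],[0,0,0,-10.5,255],[0,0,0,-10.5,255],[0,0,0,-10.5,255],[0,0,0,-10.5,255],[0,0,0,-10.5,255],[0,0,0,-10.5,255],[0,0,0,-10.5,255],[0,0,0,-10.5,255],[0,0,0,-10.5,255],[0,0,0,-10.5,255],[0,0,0,-10.5,255]]]'
python3 -c "
from h import *
stat((-160,1,38))"
```

```text
clock: 1.65
eef_pos: [0.4561, -0.0164, 0.2288]
tool_rot: [0.934, 0.358, 0.0, -0.002]
ft_force: [0.9, -0.3, 0.0]
grip_width: -0.0002
clock: 3.15
eef_pos: [0.4547, -0.0115, 0.2241]
tool_rot: [0.079, 0.997, 0.002, -0.006]
ft_force: [0.7, 1.4, 0.8]
grip_width: -0.0001
t 3.15 tcp clamp mm [-157.1   15.1  224.1] head 171.0 tilt z [-0.012  0.005 -1.   ] F clamp [0.7 1.4 0.8] w -0.0001 j [-0.03  0.16 -0.11  1.31  0.    0.13]
tool shift to (-160, 1, 38) [ -0.9 -14.9 186.1]
```

```bash
python3 -m crank '[[[0,-14,0,-6.2,255],[0,0,45,0,255],[0,0,45,0,255]]]'
python3 - <<'E'
from h import *
from workcell import bot
stat((-160,1,38))
c=bot.camera("wrist");cv2.imwrite("pics/w1.png",c["img"])
E
```

```text
clock: 3.52
eef_pos: [0.4547, -0.0254, 0.1351]
tool_rot: [0.022, 1.0, 0.002, -0.001]
ft_force: [-0.0, 0.6, -2.0]
grip_width: -0.0001
t 3.52 tcp clamp mm [-156.3    1.2  135.1] head 177.5 tilt z [-0.003  0.004 -1.   ] F clamp [-0.1  0.6 -2. ] w -0.0001 j [-0.06  0.22 -0.28  1.07  0.   -0.01]
tool shift to (-160, 1, 38) [ 3.4 -0.6 97.1]
```

View pics/w1.png

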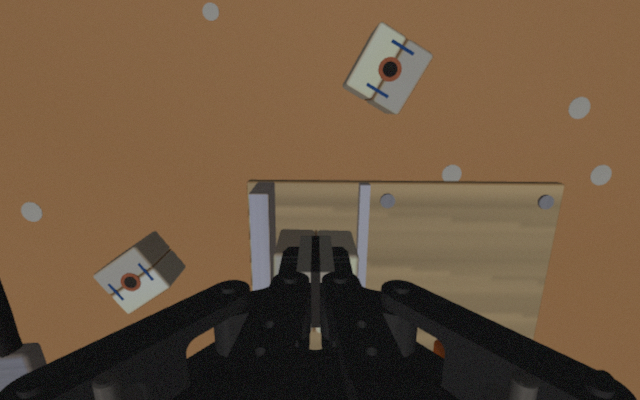

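```bash
python3 -m crank '[[[3,0,50,0,255],[0,0,46,0,255],[0,0,0,0,255]]]'
python3 - <<'E'
from h import *
from workcell import bot
stat((-46,1,38))
c=bot.camera("side");cv2.imwrite("pics/s1.png",cv2.resize(c["img"][150:310,215:375],None,fx=3.7,fy=3.7,interpolation=2))
E
```

```text
clock: 3.95
eef_pos: [0.4459, -0.0245, 0.032]
tool_rot: [0.022, 1.0, 0.002, -0.007]
ft_force: [0.2, 0.4, -0.7]
grip_width: 0.0
t 3.95 tcp clamp mm [-165.1    1.7   32. ] head 177.5 tilt z [-0.015  0.005 -1.   ] F clamp [ 0.2  0.4 -0.7] w 0.0 j [-0.06  0.35 -0.43  0.81  0.   -0.01]
tool shift to (-46, 1, 38) [-119.    -1.2   -7.8]
```

View pics/s1.png

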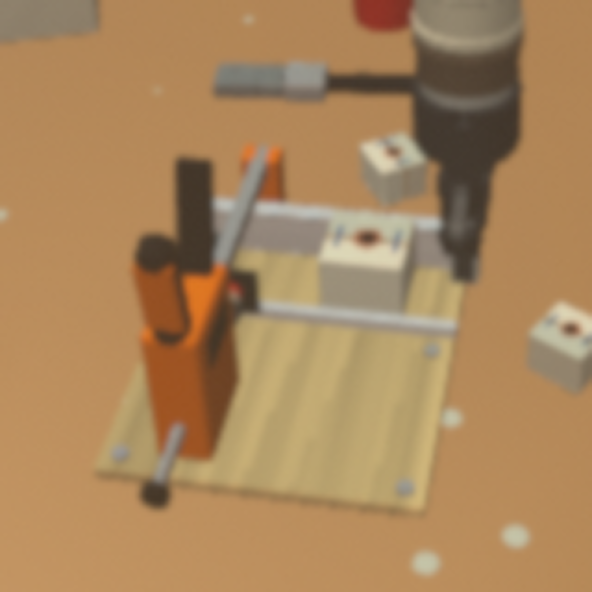

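```bash
python3 -m crank '[[[-12,0,-6,0,255],[-10,0,0,0,255],[-8,0,0,0,255],[-8,0,0,0,255],[-8,0,0,0,255],[-8,0,0,0,255],[-8,0,0,0,255]]]'
python3 - <<'E'
from h import *
stat((-46,1,36))
E
```

```text
clock: 4.88
eef_pos: [0.5153, -0.0277, 0.0457]
tool_rot: [0.022, 1.0, 0.002, -0.003]
ft_force: [-2.1, -0.0, 1.2]
grip_width: 0.0001
t 4.88 tcp clamp mm [-95.7   2.   45.7] head 177.5 tilt z [-0.006  0.004 -1.   ] F clamp [-2.1 -0.2  1.2] w 0.0001 j [-0.06  0.43 -0.24  0.9   0.   -0.01]
tool shift to (-46, 1, 36) [-49.8  -1.3   9.4]
```

```bash
python3 -m crank '[[[-8,0,3,0,255],[-8,0,3,0,255],[-8,0,2,0,255],[-7,0,2,0,255]]]'
python3 - <<'E'
from h import *
stat((-43,1,38))
E
```

```text
clock: 5.38
eef_pos: [0.5478, -0.0291, 0.0348]
tool_rot: [0.022, 1.0, 0.002, -0.004]
ft_force: [-2.1, 0.8, 1.1]
grip_width: 0.0
t 5.38 tcp clamp mm [-63.2   2.2  34.8] head 177.5 tilt z [-0.007  0.004 -1.   ] F clamp [-2.1  0.7  1.1] w 0.0 j [-0.06  0.5  -0.16  0.92  0.   -0.01]
tool shift to (-43, 1, 38) [-20.2  -1.3  -3.4]
```

```bash
python3 -m crank '[[[-6,0,0,0,255],[-6,0,0,0,255],[-4,0,0,0,255]]]'
python3 -m crank '[[[-3,0,0,0,255],[-3,0,0,0,255]]]'
python3 - <<'E'
from h import *
stat((-43,1,38))
from workcell import bot
c=bot.camera("side");cv2.imwrite("pics/s2.png",cv2.resize(c["img"][150:310,215:375],None,fx=3.7,fy=3.7,interpolation=2))
E
```

```text
clock: 5.75
eef_pos: [0.565, -0.0298, 0.0344]
tool_rot: [0.022, 1.0, 0.002, -0.004]
ft_force: [-2.6, -0.6, 2.1]
grip_width: 0.0001
clock: 6.0
eef_pos: [0.5695, -0.0296, 0.0342]
tool_rot: [0.022, 1.0, 0.003, -0.006]
ft_force: [-10.4, 1.3, 7.4]
grip_width: -0.0002
t 6.00 tcp clamp mm [-41.5   2.7  34.2] head 177.5 tilt z [-0.011  0.006 -1.   ] F clamp [-10.4   0.8   7.4] w -0.0002 j [-0.05  0.54 -0.09  0.95  0.   -0.01]
tool shift to (-43, 1, 38) [ 1.5 -1.7 -3.8]
```

View pics/s2.png

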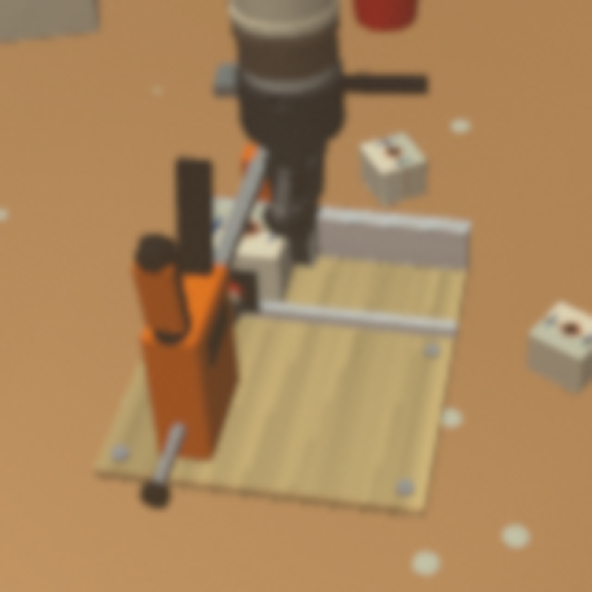

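```bash
python3 -m crank '[[[20,0,0,0,255],[20,0,-30,0,255],[0,0,-55,0,255],[0,0,-55,0,255],[0,0,-55,0,255]]]'
python3 - <<'E'
from h import *
from workcell import bot
stat((0,55,230))
for n in("wrist","top","side"):
    c=bot.camera(n);np.savez(f"pics/{n}3.npz",**c);cv2.imwrite(f"pics/{n}3.png",c["img"])
c=load("wrist3");T=c["T_tool_cam"];D=c["depth"]
v,u=np.nonzero((D>0)&(D<.2));z=D[v,u]
P=np.c_[(u-c["cx"])/c["fx"]*z,(v-c["cy"])/c["fy"]*z,z]@T[:3,:3].T+T[:3,3]
P*=1e3
for a in range(-130,10,10):
    m=(P[:,2]>=a)&(P[:,2]<a+10)
    if m.sum(): print(a,m.sum(),"y",P[m,1].min().round(),P[m,1].max().round(),"x",P[m,0].min().round(),P[m,0].max().round())
t=load("top3");cv2.imwrite("pics/topz3.png",cv2.resize(t["img"][150:246,230:358],None,fx=6,fy=6,interpolation=2))
E
```

```text
clock: 6.68
eef_pos: [0.5303, -0.0288, 0.2304]
tool_rot: [0.022, 1.0, 0.003, -0.008]
ft_force: [1.4, -0.7, -0.1]
grip_width: -0.0
t 6.67 tcp clamp mm [-80.7   1.6 230.4] head 177.5 tilt z [-0.015  0.006 -1.   ] F clamp [ 1.4 -0.7 -0.1] w -0.0 j [-0.06  0.32  0.1   1.37  0.   -0.01]
tool shift to (0, 55, 230) [-81.   52.9  -0.6]
-100 4153 y -58.0 62.0 x 12.0 22.0
-90 15870 y -61.0 64.0 x 3.0 19.0
-80 13475 y -56.0 59.0 x -7.0 18.0
-70 6536 y -48.0 51.0 x -9.0 18.0
-60 7166 y -41.0 43.0 x -9.0 14.0
-50 2606 y -32.0 36.0 x -12.0 14.0
-40 1019 y -11.0 19.0 x -11.0 13.0
-30 775 y -12.0 15.0 x 6.0 12.0
-20 656 y -12.0 15.0 x 6.0 12.0
-10 274 y -11.0 14.0 x 6.0 12.0
```

View pics/topz3.png

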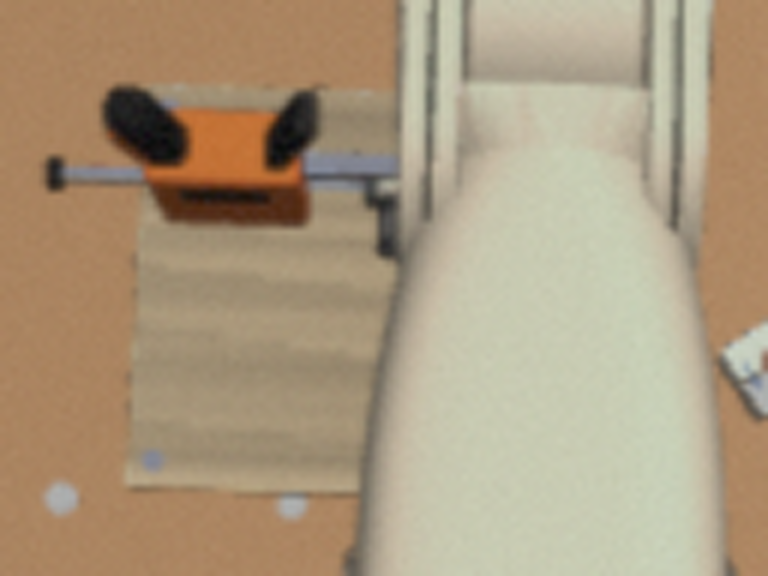

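View pics/wrist3.png

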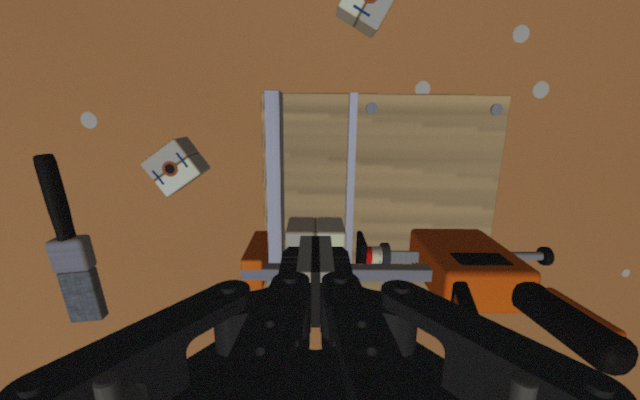

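```bash
python3 -m crank '[[[-40,26,0,0,255],[-41,27,0,0,255],[0,0,0,0,255]]]'
python3 - <<'E'
from h import *
from workcell import bot
stat((0,66,177))
c=bot.camera("wrist");np.savez(f"pics/wrist4.npz",**c);cv2.imwrite(f"pics/wrist4.png",c["img"])
E
```

```text
clock: 7.2
eef_pos: [0.6173, 0.021, 0.2285]
tool_rot: [0.023, 1.0, 0.002, -0.005]
ft_force: [-1.1, 0.0, -0.9]
grip_width: -0.0001
t 7.20 tcp clamp mm [  3.8  55.6 228.5] head 177.4 tilt z [-0.01   0.005 -1.   ] F clamp [-1.1 -0.  -0.9] w -0.0001 j [0.03 0.49 0.36 1.45 0.01 0.08]
tool shift to (0, 66, 177) [ 3.2 10.2 51.6]
```

View pics/wrist4.png

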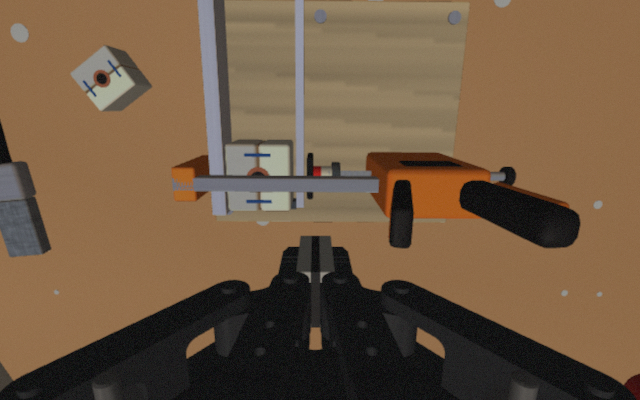

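```bash
cat >> h.py <<'E'
def wray(c,o,u,v,z):
    R=Ro.from_quat(o["tool_rot"]).as_matrix();T=c["T_tool_cam"]
    d=R@T[:3,:3]@np.array([(u-c["cx"])/c["fx"],(v-c["cy"])/c["fy"],1.]);p=o["eef_pos"]+R@T[:3,3]
    return w2c(p+d*(z-p[2])/d[2])
E
python3 - <<'E'
from h import *
o=stat()
c=load("wrist4")
cv2.imwrite("pics/w4z.png",cv2.resize(c["img"][125:235,190:370],None,fx=4.4,fy=4.4,interpolation=2))
for n,u,v,z in(("near L",227,144,.062),("near R",292,143,.062),("far R",292,210,.062),("far L",227,212,.062),("fence end",214,215,.05),("fence end",224,215,.05),("rail end",303,208,.02),("pad face",307,175,.042),("padface top",307,153,.062),("redR",321,172,.042),("collar L",333,172,.042)):
    print(n,wray(c,o,u,v,z).round(1))
E
```

```text
t 7.25 tcp clamp mm [  2.5  54.6 229. ] head 177.3 tilt z [-0.01   0.004 -1.   ] F clamp [-0.4 -0.2  0.2] w 0.0005 j [0.03 0.49 0.36 1.45 0.   0.08]
near L [-31.6 -23.7  62. ]
near R [-32.7  35.4  62. ]
far R [30.8 34.5 62. ]
far L [ 32.9 -27.7  62. ]
fence end [ 39.7 -44.   50. ]
fence end [ 39.7 -34.1  50. ]
rail end [41.  43.6 20. ]
pad face [ 0.6 48.5 42. ]
padface top [-23.6  49.   62. ]
redR [-2.5 62.3 42. ]
collar L [-2.5 74.2 42. ]
```

View pics/w4z.png

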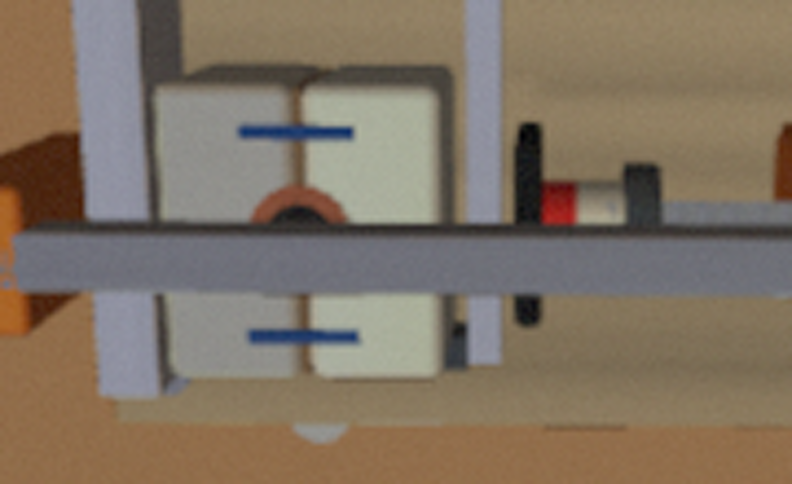

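```bash
python3 -m crank '[[[3,8,26,0,255],[0,4,26,0,255],[0,0,0,0,255]]]'
python3 - <<'E'
from h import *
from workcell import bot
o=stat((0,82,177))
c=bot.camera("wrist");np.savez(f"pics/wrist5.npz",**c);cv2.imwrite(f"pics/wrist5.png",c["img"])
E
```

```text
clock: 7.62
eef_pos: [0.6103, 0.0307, 0.1748]
tool_rot: [0.024, 1.0, 0.001, -0.006]
ft_force: [0.6, -0.2, -0.5]
grip_width: -0.0003
t 7.62 tcp clamp mm [ -3.7  65.  174.8] head 177.2 tilt z [-0.013  0.003 -1.   ] F clamp [ 0.6 -0.2 -0.5] w -0.0003 j [0.05 0.5  0.24 1.32 0.   0.1 ]
tool shift to (0, 82, 177) [-3.7 17.  -2.2]
```

View pics/wrist5.png

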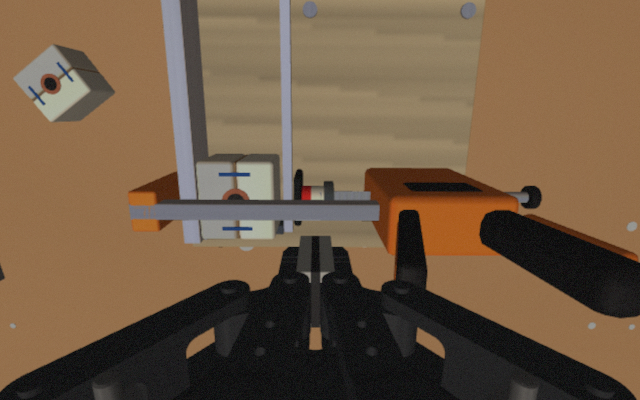

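```bash
python3 -m crank '[[[-4,8,0,0,255],[0,8,0,0,255],[0,8,0,0,255],[0,8,0,0,255]]]'
python3 - <<'E'
from h import *
from workcell import bot
o=stat((0,133,177))
c=bot.camera("wrist");np.savez(f"pics/wrist6.npz",**c);cv2.imwrite(f"pics/wrist6.png",c["img"])
E
```

```text
clock: 8.18
eef_pos: [0.6188, 0.0611, 0.1815]
tool_rot: [0.026, 1.0, -0.0, -0.001]
ft_force: [-0.8, -5.7, 3.4]
grip_width: -0.0003
t 8.18 tcp clamp mm [  3.3  95.8 181.5] head 177.0 tilt z [-0.003 -0.    -1.   ] F clamp [-0.5 -5.8  3.4] w -0.0003 j [0.1  0.51 0.27 1.33 0.   0.15]
tool shift to (0, 133, 177) [ 3.4 37.2  4.5]
```

View pics/wrist6.png

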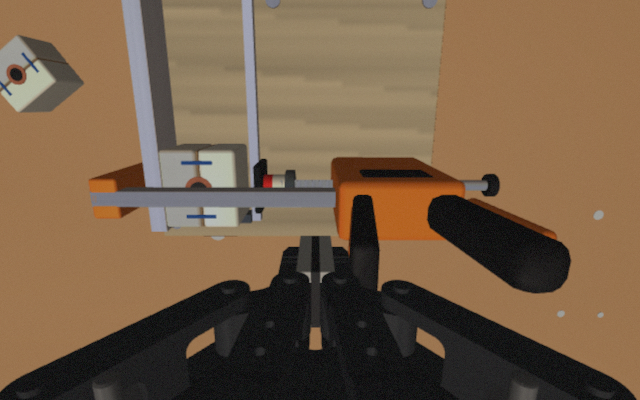

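```bash
python3 -m crank '[[[1,8,2,0,255],[0,8,1,0,255],[0,7,0,0,255]]]'
python3 - <<'E'
from h import *
from workcell import bot
o=stat((0,133,177))
c=bot.camera("wrist");np.savez(f"pics/wrist7.npz",**c);cv2.imwrite(f"pics/wrist7.png",c["img"])
E
```

```text
clock: 8.6
eef_pos: [0.6202, 0.0841, 0.1802]
tool_rot: [0.026, 1.0, -0.002, 0.0]
ft_force: [0.1, -5.6, 0.7]
grip_width: -0.0001
t 8.60 tcp clamp mm [  3.5 118.8 180.2] head 177.0 tilt z [ 0.001 -0.003 -1.   ] F clamp [ 0.4 -5.6  0.7] w -0.0001 j [ 0.14  0.52  0.28  1.33 -0.    0.19]
tool shift to (0, 133, 177) [ 3.6 14.2  3.2]
```

View pics/wrist7.png

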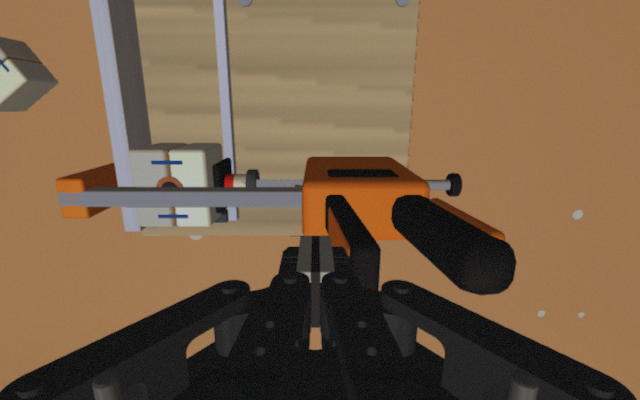

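```bash
python3 -m crank '[[[1,7,2,0,255],[1,6,0,0,255]]]'
python3 - <<'E'
from h import *
from workcell import bot
o=stat((0,133,177))
c=bot.camera("wrist");np.savez(f"pics/wrist8.npz",**c);cv2.imwrite(f"pics/w8z.png",cv2.resize(c["img"][125:245,80:260],None,fx=4.4,fy=4.4,interpolation=2))
E
```

```text
clock: 8.9
eef_pos: [0.6202, 0.098, 0.1782]
tool_rot: [0.026, 1.0, -0.002, 0.002]
ft_force: [1.6, -6.8, -1.5]
grip_width: -0.0001
t 8.90 tcp clamp mm [  2.8 132.6 178.2] head 177.0 tilt z [ 0.004 -0.004 -1.   ] F clamp [ 1.9 -6.7 -1.5] w -0.0001 j [ 0.16  0.52  0.28  1.33 -0.    0.21]
tool shift to (0, 133, 177) [2.9 0.4 1.2]
```

View pics/w8z.png

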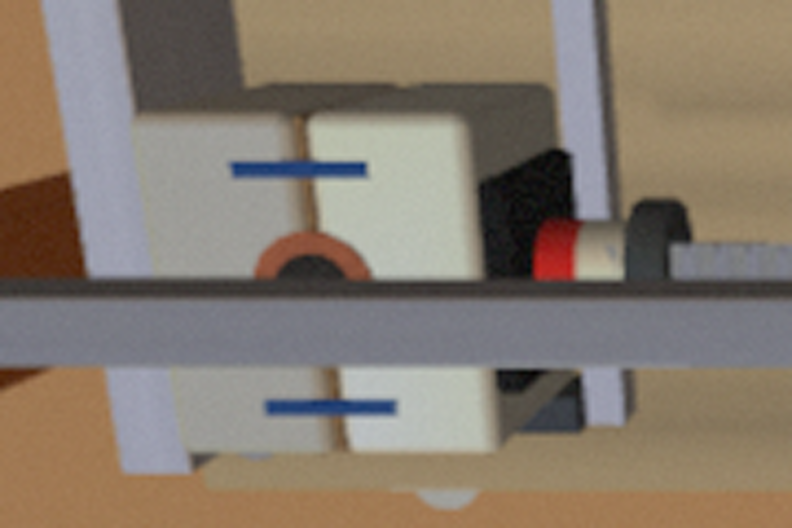

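```bash
python3 - <<'E'
from h import *
o=stat()
c=load("wrist8")
f=lambda x,y:(80+(x+.5)/4.4-.5,125+(y+.5)/4.4-.5)
for n,x,y,z in(("collar front top",637,203,.055),("collar front mid",627,250,.049),("red/white",578,255,.047),("pad/red",538,255,.047),("mould near R",470,115,.062),("mould far R",497,450,.062),("mould near L",135,117,.062),("fence inner end",190,470,.05),("fence inner near",133,110,.05)):
    print(n,wray(c,o,*f(x,y),z).round(1))
# initial
from h import *
E
```

```text
t 8.95 tcp clamp mm [  2.6 133.4 178.1] head 177.0 tilt z [ 0.003 -0.003 -1.   ] F clamp [ 2.3 -4.  -0.4] w -0.0003 j [ 0.16  0.52  0.28  1.33 -0.    0.21]
collar front top [-13.3  62.1  55. ]
collar front mid [-3.3 58.  49. ]
red/white [-1.9 48.1 47. ]
pad/red [-1.9 40.5 47. ]
mould near R [-30.2  36.2  62. ]
mould far R [31.5 34.9 62. ]
mould near L [-30.  -22.1  62. ]
fence inner end [ 40.  -29.8  50. ]
fence inner near [-29.7 -29.6  50. ]
```

```bash
python3 -m crank '[[[1,-16,1,0,255],[1,-16,0,0,255],[1,-16,0,0,255],[0,-14,0,0,255],[0,0,0,0,255]]]'
python3 - <<'E'
from h import *
from workcell import bot
o=stat((0,100,178))
c=bot.camera("wrist");np.savez(f"pics/wrist9.npz",**c);cv2.imwrite(f"pics/wrist9.png",c["img"])
E
```

```text
clock: 9.57
eef_pos: [0.612, 0.0341, 0.1755]
tool_rot: [0.026, 1.0, 0.001, -0.0]
ft_force: [-0.1, -1.0, 0.1]
grip_width: 0.0
t 9.57 tcp clamp mm [ -2.2  68.4 175.5] head 177.0 tilt z [-0.001  0.002 -1.   ] F clamp [-0.  -1.   0.1] w 0.0 j [0.05 0.49 0.23 1.31 0.   0.11]
tool shift to (0, 100, 178) [-2.1 31.6 -2.4]
```

View pics/wrist9.png

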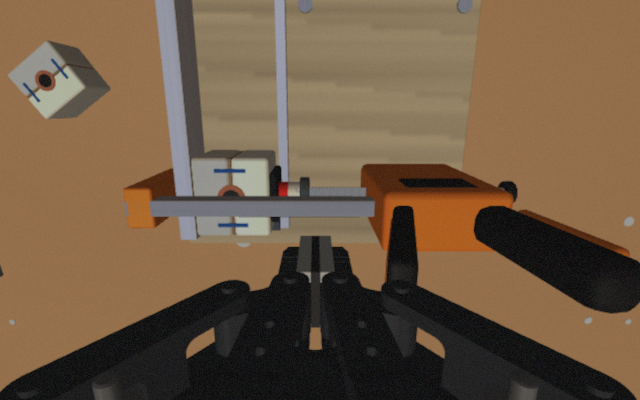

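```bash
python3 -m crank '[[[-1,10,-1,0,255],[0,8,1,0,255],[0,8,1,0,255],[0,8,1,0,255]]]'
python3 - <<'E'
from h import *
from workcell import bot
o=stat((0,115,178))
c=bot.camera("wrist");np.savez(f"pics/wrist10.npz",**c);cv2.imwrite(f"pics/w10z.png",cv2.resize(c["img"][125:245,130:310],None,fx=4.4,fy=4.4,interpolation=2))
E
```

```text
clock: 10.12
eef_pos: [0.616, 0.0685, 0.1759]
tool_rot: [0.026, 1.0, -0.003, 0.002]
ft_force: [-0.9, -6.3, 4.7]
grip_width: -0.0004
t 10.12 tcp clamp mm [1.000e-01 1.030e+02 1.759e+02] head 177.0 tilt z [ 0.003 -0.005 -1.   ] F clamp [-0.5 -6.3  4.7] w -0.0004 j [ 0.11  0.5   0.25  1.31 -0.01  0.16]
tool shift to (0, 115, 178) [ 0.1 12.  -2.2]
```

View pics/w10z.png

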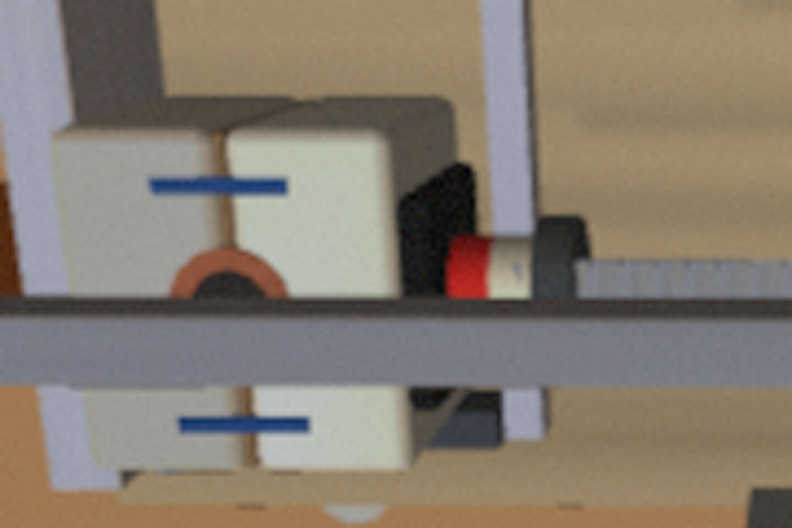

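```bash
python3 -m crank '[[[0,6,0,0,255],[0,6,0,0,255]]]'
python3 - <<'E'
from h import *
from workcell import bot
o=stat((0,115,178))
c=bot.camera("wrist");np.savez(f"pics/wrist11.npz",**c);cv2.imwrite(f"pics/w11z.png",cv2.resize(c["img"][125:245,110:290],None,fx=4.4,fy=4.4,interpolation=2))
E
```

```text
clock: 10.42
eef_pos: [0.6166, 0.0791, 0.1766]
tool_rot: [0.026, 1.0, -0.006, 0.002]
ft_force: [-0.0, -7.6, 1.7]
grip_width: -0.0001
t 10.43 tcp clamp mm [  0.2 113.6 176.6] head 177.0 tilt z [ 0.004 -0.013 -1.   ] F clamp [ 0.4 -7.6  1.7] w -0.0001 j [ 0.13  0.51  0.25  1.32 -0.01  0.19]
tool shift to (0, 115, 178) [ 0.2  1.4 -1.5]
```

View pics/w11z.png

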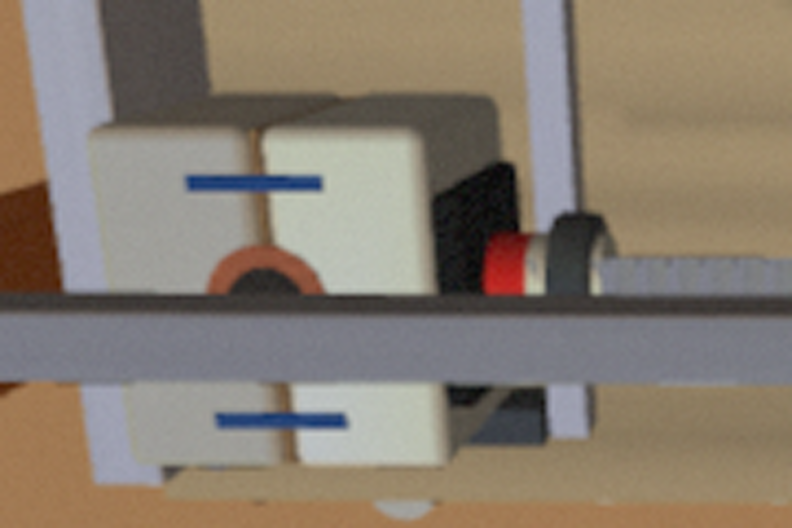

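```bash
python3 -m crank '[[[0,5,0,0,255]]]'
python3 - <<'E'
from h import *
from workcell import bot
o=stat((0,120,178))
c=bot.camera("wrist");np.savez(f"pics/wrist12.npz",**c);cv2.imwrite(f"pics/w12z.png",cv2.resize(c["img"][155:215,160:270],None,fx=7,fy=7,interpolation=2))
E
```

```text
clock: 10.6
eef_pos: [0.6167, 0.0824, 0.1766]
tool_rot: [0.026, 1.0, -0.009, 0.002]
ft_force: [-0.3, -9.9, 2.0]
grip_width: -0.0001
t 10.60 tcp clamp mm [1.000e-01 1.170e+02 1.766e+02] head 177.0 tilt z [ 0.004 -0.018 -1.   ] F clamp [ 0.2 -9.9  2. ] w -0.0001 j [ 0.14  0.51  0.26  1.32 -0.02  0.19]
tool shift to (0, 120, 178) [ 0.2  3.  -1.5]
```

View pics/w12z.png

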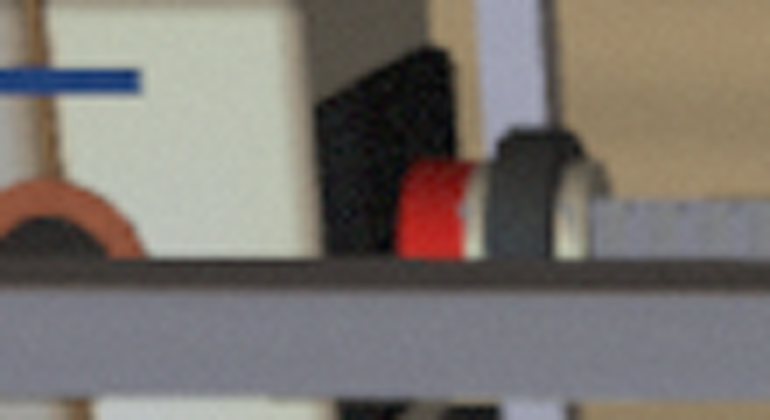

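```bash
python3 -m crank '[[[0,5,0,0,255]]]'
python3 - <<'E'
from h import *
from workcell import bot
o=stat((0,120,178))
c=bot.camera("wrist");np.savez(f"pics/wrist13.npz",**c);cv2.imwrite(f"pics/w13z.png",cv2.resize(c["img"][155:215,160:270],None,fx=7,fy=7,interpolation=2))
E
```

```text
clock: 10.78
eef_pos: [0.6169, 0.0854, 0.1766]
tool_rot: [0.027, 1.0, -0.012, 0.002]
ft_force: [-1.2, -10.1, 1.5]
grip_width: -0.0001
t 10.78 tcp clamp mm [1.000e-01 1.199e+02 1.766e+02] head 177.0 tilt z [ 0.004 -0.024 -1.   ] F clamp [ -0.7 -10.1   1.5] w -0.0001 j [ 0.15  0.51  0.26  1.32 -0.02  0.2 ]
tool shift to (0, 120, 178) [ 0.1  0.  -1.4]
```

View pics/w13z.png

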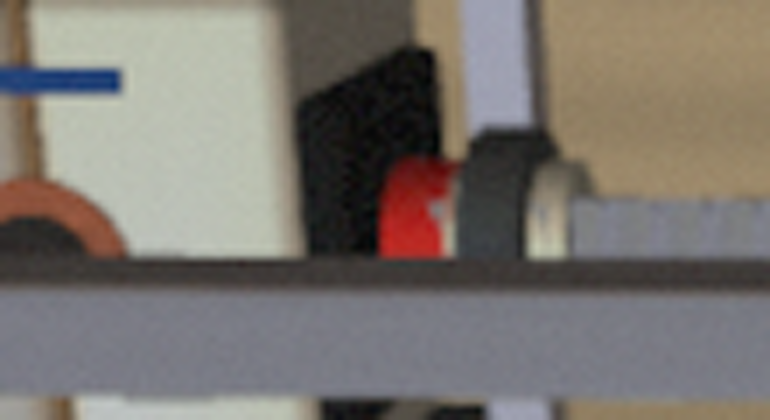

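```bash
python3 -m crank '[[[0,5,0,0,255]]]'
python3 - <<'E'
from h import *
from workcell import bot
o=stat((0,120,178))
c=bot.camera("wrist");np.savez(f"pics/wrist14.npz",**c);cv2.imwrite(f"pics/w14z.png",cv2.resize(c["img"][155:215,160:270],None,fx=7,fy=7,interpolation=2))
c=bot.camera("side");np.savez(f"pics/side14.npz",**c);cv2.imwrite(f"pics/s14.png",cv2.resize(c["img"][180:260,235:335],None,fx=7,fy=7,interpolation=2))
E
```

```text
clock: 10.95
eef_pos: [0.617, 0.0881, 0.1765]
tool_rot: [0.027, 1.0, -0.015, 0.002]
ft_force: [-1.4, -10.6, 3.0]
grip_width: 0.0001
t 10.95 tcp clamp mm [1.000e-01 1.226e+02 1.765e+02] head 176.9 tilt z [ 0.003 -0.031 -1.   ] F clamp [ -0.9 -10.7   3. ] w 0.0001 j [ 0.16  0.51  0.26  1.32 -0.03  0.21]
tool shift to (0, 120, 178) [ 0.1 -2.7 -1.5]
```

View pics/w14z.png

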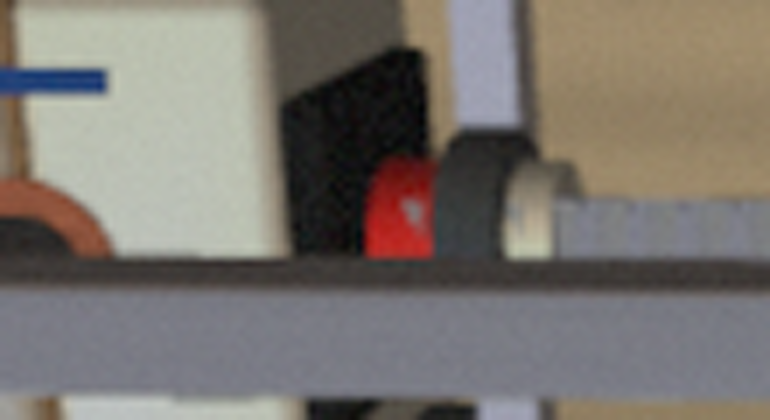

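View pics/s14.png

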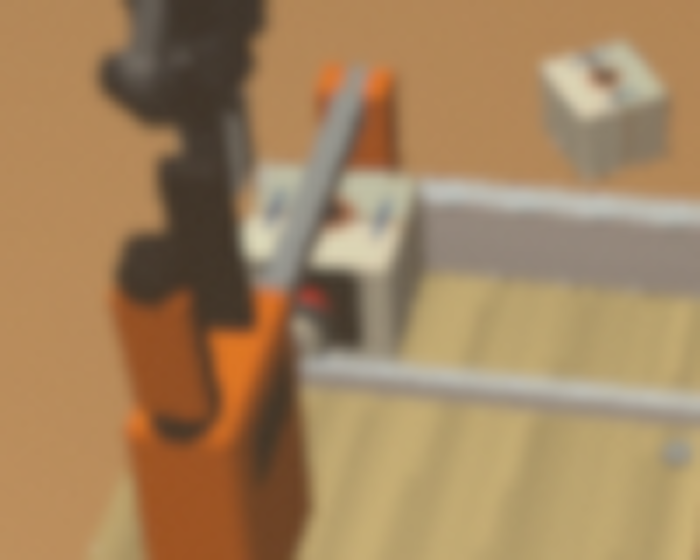

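```bash
python3 - <<'E'
from h import *
from workcell import bot
o=stat()
for n in (10,12,13,14):
    c=load(f"wrist{n}");hsv=cv2.cvtColor(c["img"],cv2.COLOR_BGR2HSV)
    m=((hsv[...,0]<6)|(hsv[...,0]>172))&(hsv[...,1]>170)&(hsv[...,2]>110)
    m[:, :150]=0;m[:,300:]=0;m[:160]=0;m[230:]=0
    v,u=np.nonzero(m);print(n,m.sum(),u.min(),u.max(),v.min(),v.max(),[int(m[r].sum()) for r in range(v.min(),v.max()+1)])
    r=190 if n!=10 else 190
    print([ (int(x[0]),int(x[1]),int(x[2])) for x in c["img"][r,u.min()-2:u.min()+32]])
c=bot.camera("wrist");np.savez("pics/wrist15.npz",**c);stat()
E
```

```text
t 11.05 tcp clamp mm [  0.2 123.1 176.4] head 176.9 tilt z [ 0.004 -0.03  -1.   ] F clamp [ 0.2 -9.9  2.7] w -0.0001 j [ 0.16  0.51  0.26  1.32 -0.03  0.21]
10 88 232 240 182 192 [8, 8, 9, 8, 8, 8, 8, 8, 8, 8, 7]
[(14, 16, 14), (17, 24, 99), (29, 31, 160), (35, 38, 182), (39, 45, 186), (34, 42, 183), (36, 43, 185), (33, 39, 183), (38, 40, 185), (39, 44, 186), (70, 79, 182), (132, 151, 187), (162, 186, 186), (161, 185, 185), (163, 187, 189), (164, 186, 187), (163, 185, 187), (161, 184, 184), (159, 181, 181), (155, 177, 174), (113, 124, 123), (67, 63, 60), (71, 66, 65), (70, 68, 64), (71, 66, 61), (66, 62, 60), (67, 63, 62), (62, 59, 58), (63, 63, 59), (54, 53, 54), (59, 58, 60), (102, 100, 101), (127, 125, 124), (134, 127, 125)]
12 92 217 225 181 191 [7, 8, 8, 8, 8, 9, 9, 9, 9, 9, 8]
[(17, 13, 17), (24, 25, 73), (34, 39, 147), (38, 46, 187), (38, 44, 186), (33, 39, 185), (38, 45, 187), (35, 43, 185), (39, 43, 186), (37, 43, 186), (51, 59, 185), (126, 142, 187), (168, 190, 187), (144, 162, 159), (90, 91, 86), (66, 61, 58), (67, 60, 60), (69, 68, 62), (70, 67, 63), (65, 62, 61), (65, 63
[... 844 characters left out ...]
8, 9, 9, 8]
[(26, 33, 32), (17, 12, 15), (28, 33, 129), (37, 41, 185), (36, 41, 183), (38, 46, 186), (34, 42, 185), (39, 42, 185), (40, 48, 187), (37, 42, 184), (42, 48, 188), (57, 57, 152), (70, 65, 63), (73, 66, 64), (69, 64, 63), (66, 62, 59), (66, 63, 58), (70, 65, 60), (69, 65, 64), (64, 64, 58), (57, 56, 55), (66, 71, 72), (129, 146, 144), (163, 188, 185), (165, 189, 185), (169, 191, 189), (168, 192, 190), (166, 190, 187), (140, 158, 157), (108, 108, 109), (128, 124, 121), (130, 126, 124), (136, 128, 126), (140, 127, 127)]
t 11.10 tcp clamp mm [1.000e-01 1.231e+02 1.764e+02] head 176.9 tilt z [ 0.003 -0.03  -1.   ] F clamp [ 0.2 -9.9  3.3] w -0.0 j [ 0.16  0.51  0.26  1.32 -0.03  0.21]
```

```bash
python3 -m crank '[[[0,3.5,0,0,255]]]'
python3 - <<'E'
from h import *
from workcell import bot
o=stat()
c=bot.camera("wrist");np.savez(f"pics/wrist16.npz",**c);cv2.imwrite(f"pics/wrist16.png",c["img"]);cv2.imwrite(f"pics/w16z.png",cv2.resize(c["img"][155:215,160:270],None,fx=7,fy=7,interpolation=2))
u=210;print([tuple(map(int,x)) for x in c["img"][190,u-6:u+24]])
stat()
E
```

```text
clock: 11.22
eef_pos: [0.617, 0.089, 0.1764]
tool_rot: [0.028, 0.999, -0.018, 0.002]
ft_force: [-0.4, -9.9, 4.2]
grip_width: 0.0001
t 11.22 tcp clamp mm [1.000e-01 1.235e+02 1.764e+02] head 176.8 tilt z [ 0.003 -0.037 -0.999] F clamp [  0.1 -10.    4.2] w 0.0001 j [ 0.16  0.52  0.27  1.32 -0.04  0.22]
[(29, 28, 29), (31, 30, 32), (28, 31, 30), (23, 30, 30), (23, 20, 22), (23, 23, 22), (25, 20, 24), (23, 18, 25), (16, 26, 99), (33, 39, 163), (36, 42, 185), (43, 49, 190), (35, 40, 184), (40, 49, 187), (37, 45, 185), (47, 51, 182), (48, 52, 154), (59, 58, 102), (70, 66, 60), (67, 63, 59), (68, 62, 59), (65, 61, 59), (68, 64, 60), (63, 61, 54), (65, 61, 59), (64, 59, 58), (41, 43, 44), (92, 107, 105), (150, 168, 166), (165, 185, 184)]
t 11.28 tcp clamp mm [1.000e-01 1.238e+02 1.764e+02] head 176.8 tilt z [ 0.003 -0.037 -0.999] F clamp [-0.  -9.7  2.3] w -0.0002 j [ 0.16  0.52  0.27  1.32 -0.04  0.22]
```

View pics/w16z.png

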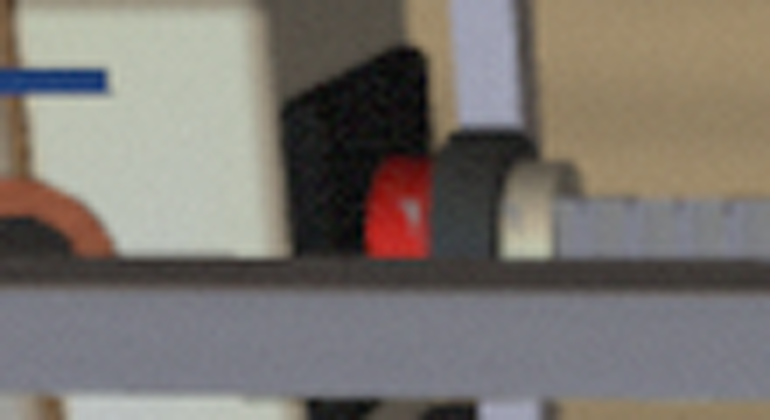

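View pics/wrist16.png

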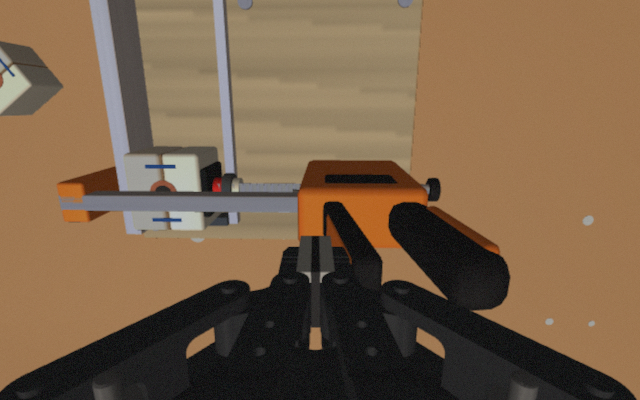

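```bash
python3 - <<'E'
from h import *
from workcell import bot
o=stat();c=load("wrist16")
for n,u,v,z in(("near R",187,152,.062),("far R",204,228,.062),("far L",136,230,.062),("fence end in",144,233,.05)):print(n,wray(c,o,u,v,z).round(1))
cv2.imwrite("pics/w16m.png",cv2.resize(c["img"][140:245,90:260],None,fx=4.6,fy=4.6,interpolation=2))
E
```

```text
t 11.28 tcp clamp mm [1.000e-01 1.238e+02 1.764e+02] head 176.8 tilt z [ 0.003 -0.037 -0.999] F clamp [-0.  -9.7  2.3] w -0.0002 j [ 0.16  0.52  0.27  1.32 -0.04  0.22]
near R [-31.7  22.5  62. ]
far R [30.4 29.9 62. ]
far L [ 32.6 -27.2  62. ]
fence end in [ 40.  -27.9  50. ]
```

View pics/w16m.png

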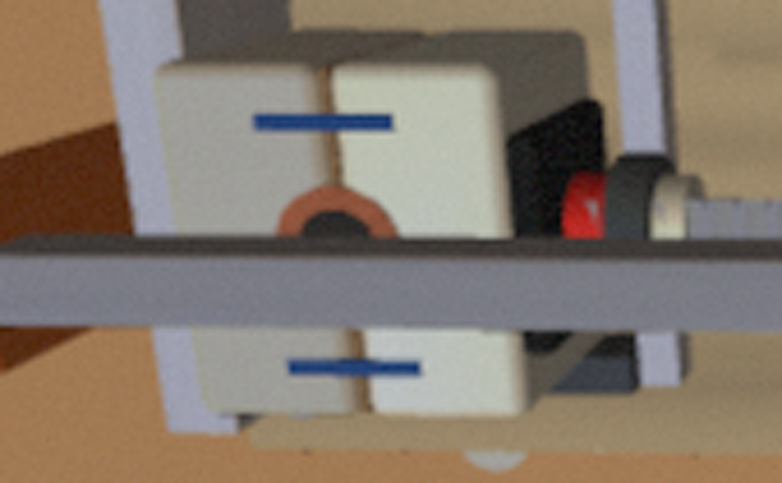

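```bash
python3 -c "
from workcell import bot
print(bot.job_done())
from h import *
stat()"
```

```text
the job is handed in; nothing more can be done
None
the job is handed in; nothing more can be done
```

The mould is home against the stop, and the pad presses it onto the fence with its spring about half compressed. I handed the job in at 11.3 s with the trigger still held pulled.

**What I did:** I pushed the mould along the channel with shut fingers until the force jumped from about 2 N to 10 N at the stop. I then gave the trigger one full pull, let it back, and made a second pull in small steps, stopping when the white on the pad stem vanished.

**Last checks:**
- **Mould position:** the wrist picture puts its x faces at about -32 and +31 mm, so it is home. It looks to be against the fence, but the wrist camera's clamp y readings were up to about 4 mm off by then, so that is not a precise measurement.
- **Pad compression:** only red shows on the stem, about 9 px of its 9.5 px. I put the compression at roughly 7 to 7.5 mm, half being 7.5 mm. The collar hides a little of the stem from that angle, so this could be off by about 0.5 mm.
- **Trigger force:** the push held steady at about 9.7 N, against the 8 N expected at half compression. It was also about 1 N high when pumping without load, because I pressed nearer the hinge than the grip point, so I relied on the picture.
- **Bystanders:** I kept the arm's path away from the bottle, cup and brush, but did not measure their positions again at the end.

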